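Pop a collector's capsule out of its display block and put it on show

TASK

Take the dark display block that holds the gold capsule and press it down over the upright steel post, so that the post goes through the hidden off-centre hole in its underside (feel for it) and pokes the tight capsule up, until the block sits fully down on the stand. Leave the block there, lift the capsule out and set it level and fully home in the round socket of the white plinth. Work gently, nothing pressed harder than about 3 kg (30 N), and leave the block with the blue capsule and everything else on the table where it is.

Things in the scene. Friction and masses are not known exactly. Their poses are not given: they have to be found in the camera images.
- gold_block_mid (a point): the dark wooden display block with the gold capsule, loose, 84 x 60 x 32 mm high (x, y, z), 0.3 kg; this point is its centre, 16 mm above its underside; x along its length, y across its width (take it so). The 23 mm access hole through its 10 mm bottom (lower mouth chamfered 1.5 mm) lies 5 mm off the block's centre, in a stiff cap turned no one knows which way: find it by feel.
- gold_rim (a point): the centre of the recess's mouth in the block's top face: a round recess 39 mm in diameter and 22 mm deep. Two sprung rubber pads low on its +x and -x walls (2 to 10 mm above the recess floor) grip the capsule: it takes some 6 to 11 N to slide it up, until it is about 10 mm up and comes free of them.
- gold_capsule_mid (a point): the gold capsule, a rigid cylinder 36 mm in diameter and 20 mm high, about 0.08 kg; this point is its centre, half-way up. It starts down in the recess of the block, its top 2 mm below the block's top face, so that it cannot be grasped; with the block fully down on the stand it rests on the post with 12 mm standing out above the block.
- post_top (a point): the centre of the flat top of the upright steel post, 20 mm in diameter, 24 mm tall above its foot, its top edge chamfered 1 mm.
- stand_seat (a point): the centre of the top face of the post's round steel foot (56 mm in diameter, this face about 16 mm above the table), 24 mm below the post's top; the block's underside comes to rest on this face. Foot and post stand on a fixed rubber pad that gives about 1 mm per 6 N pressed down on them, 5 mm at most, and nothing sideways.
- socket_floor (a point): the centre of the floor of the round socket, 39 mm in diameter and 6 mm deep, in the top of the white plinth (80 x 80 x 18 mm, fixed); this point is 12 mm above the table, z up.
- blue_block_mid (a point): an equal dark block with a blue capsule, which must be left alone; this point is its centre, half-way up (16 mm above the table).
Things that resemble listed ones, but are neither listed nor needed, are in the scene too. Of the things shaped like the part that bears socket_floor, the white one is meant. Of the things that look like the part that bears gold_capsule_mid, the larger one is meant.

How it is judged:
On the way, in this order (a step that is already met when the one before it is completed fails the run):
1. the block sits fully down over the post and the capsule has been poked up out of the recess (z of gold_block_mid in the frame of stand_seat between 0.013 and 0.018 m and horizontal distance between gold_block_mid and stand_seat below 0.009 m and angle between gold_block_mid's own z axis and vertical below 0.06 rad and z of gold_capsule_mid in the frame of gold_block_mid above 0.014 m and horizontal distance between gold_capsule_mid and gold_block_mid below 0.006 m), for 0.2 s.
2. the capsule has been lifted out, clear of the block (z of gold_capsule_mid in the frame of gold_block_mid above 0.03 m), for 0.1 s.
At the end, for the whole second after the job is handed in: The gold capsule is at rest, upright (0.06 rad), fully home in the socket (within 2 mm of its floor, 4 mm of its centre); the emptied block is level, within 2 mm of fully down on the foot, post in its hole (block centre within 9 mm of the post); both released (z of gold_block_mid in the frame of stand_seat between 0.013 and 0.018 m and horizontal distance between gold_block_mid and stand_seat below 0.009 m and angle between each of gold_block_mid, gold_capsule_mid's own z axis and vertical below 0.06 rad and horizontal distance between gold_capsule_mid and socket_floor below 0.004 m and z of gold_capsule_mid in the frame of socket_floor between 0.008 and 0.012 m and linear speed of each of gold_capsule, gold_block below 0.02 m/s); the robot touches nothing.
It fails at once if the block is pressed on the post or its stand with more than 30 N (contact force between gold_block and post_stand above 30 N).
It fails at once if the capsule is pressed on the post with more than 30 N (contact force between gold_capsule and post_stand above 30 N).
It fails at once if the capsule is pressed on or dropped into the plinth with more than 30 N (contact force between gold_capsule and plinth above 30 N).
It fails at once if the block with the blue capsule is moved more than 15 mm (distance of blue_block_mid from where it was at the start of the episode above 0.015 m).
It fails at once if one of the tub, figure box, green or blue card box or green toy is moved more than 20 mm (distance of any of tub, figure_box, card_box, deck_box, toy_top from where it was at the start of the episode above 0.02 m).
It also fails if it takes over 72 s, if anything falls off the work surface, if the arm or the gripper's body presses on something with over 40 N, if the wrist force passes 120 N, or if a joint passes its speed limit or range.

ROBOT

A 6-joint arm with a two-finger parallel gripper is mounted at the origin on the work surface. World frame = base frame: x ahead of the robot, y to its left, z up, the work surface at z = 0. Lengths are in m, angles in rad, forces in N, time in s.
With the tool pointing down it reaches from about 0.225 to 0.725 m from the base axis. Payload 3.1 kg.
Tool frame: the origin (TCP) lies at the very end of the fingers, on their centre line; the grasp point (between the pads) lies 19 mm behind it (env.grip_point_offset is the distance from the TCP to the grasp point, in m); z points along the fingers, y is the line along which they close (so a half turn about z gives the same grasp; the last joint's range is limited). The gripper opens to 85 mm and grips with 20 to 120 N. Pads are 22 mm wide; open, the fingers measure 114 mm over their backs; the gripper's body (76 mm by 85 mm) begins 54 mm behind the grasp point. The pads swing forward as they close: fully open they stand 13 mm farther back than shut.
Start: joints at [-1.43, 0.048, 0.099, 1.622, 0, 1.443], TCP at [0.139, -0.506, 0.21] pointing down, gripper open.
Joint ranges: [-2.91, 2.91], [-0.99, 1.94], [-1.21, 1.42], [-2.12, 2.29], [-1.49, 1.47], [-3.14, 3.14]. Speed limits (rad/s): [2.79, 2.79, 3.14, 3.14, 3.14, 3.14].

INTERFACE

Orientations are given as a unit quaternion [x, y, z, w].
In Python, from station import env gives the robot as it stands. The module is installed in compiled form; this text tells all that it offers.
- The arm moves only by the tool send_rows, never from a script. Its argument "moves" is text: rows parted by semicolons, each of 7 numbers parted by spaces: the shift along the tool's x, y, z in cm, then the turn, a rotation vector about the tool's x, y, z in degrees, then the finger opening in cm, from 0 to 8.54. In form: x y z rx ry rz claw; .... A call has 1 to 10 rows; each row shifts and turns the commanded pose from where the row before left it, along the tool's axes as they then stand; what a row does not reach is not made up. A row lasts 1/10 s, in which the tool goes at most 50 mm and 8.59 degrees, less where a joint would pass 70% of its speed; a pose out of reach is approached as far as the arm can. A call is refused whole if a number of a shift passes 5 or a number of a turn 8.59, either way. A call with a gripper value outside its range is refused whole. The fingers move at their own pace and stop on an object; "squeeze" is the grip in N (left out, the last holds). Time passes only in rows, so rows that do not move let the fingers close. It gives the time, the measured TCP pose, the force, the opening and the grip force at its end, in the units of the state.
- env.observe(): the state, without advancing time (a new reading comes with each control period).
- env.capture(name): name is "side" or "top"; returns a dict with "frame" (480x640x3 uint8, red, green, blue), "z_map" (480x640 float32, m along the optical axis (not along the pixel's ray), 0 where there is no reading), "camera_matrix" (3x3 intrinsics, pixels), "dist_coeffs" ([k1, k2, p1, p2, k3] as OpenCV has them; the pictures are not rectified), "R" (3x3) and "t" (3): a world point X has camera coordinates R X + t. Camera axes: x right, y down, z forward; pixel columns grow to the right and rows downward; lengths in m; the calibration is good to about 2 mm. A picture is of the moment at which its call begins.
- env.finish_job(): hands the job in; it is judged then, once.
The state is a dict: "time": time; "joint_pos": joint angles; "qd": joint speeds; "joint_efforts": joint torques, N m; "eef_pos": TCP position; "orientation": TCP orientation; "force": force on the tool from outside, world axes, zero at the start; "wrist_torque": the same for the moment, N m; "opening": finger opening in m; "gripper_force": force on a finger pad.
Only numpy, scipy, OpenCV 4.12 (cv2) and the standard library are available. Lean on these libraries where they do the work, as an engineer would, in place of code of your own. Each camera call takes 0.05 s, during which the arm holds its last target. There are 200 camera calls.

## Working session

There is one attempt and no reset: what is moved stays moved. The work goes in short steps, Python scripts to look and compute and a tool call to move; the robot and the scene stay as the last step left them, time stands still between calls to the robot, and variables do not carry over. Pictures are saved under pics/ and viewed, at most 10 in all, crops included, and the job is handed in when it is done.

Besides the shell and the picture viewer there is one more tool, called after "Request:" by a JSON object that holds its "api" and its "payload". send_rows: Moves the arm, as the interface text tells. Its arguments: {"type":"object","properties":{"moves":{"type":"string"},"squeeze":{"type":"number"}},"required":["moves"]}

```bash
mkdir -p pics; cat > h.py <<'E'
import numpy as np, cv2
from station import env
def cap(n):
    c=env.capture(n); c['K']=np.array(c['camera_matrix'],float); c['D']=np.array(c['dist_coeffs'],float); c['R']=np.array(c['R']);c['t']=np.array(c['t']); return c
def save(c,f): cv2.imwrite('pics/'+f,cv2.cvtColor(c['frame'],cv2.COLOR_RGB2BGR))
def plane(c,uv,z):
    p=cv2.undistortPoints(np.array(uv,float).reshape(-1,1,2),c['K'],c['D']).reshape(-1,2)
    d=np.c_[p,np.ones(len(p))]@c['R']; o=-c['R'].T@c['t']
    return o+d*((z-o[2])/d[:,2])[:,None]
def cloud(c):
    h,w=c['z_map'].shape; u,v=np.meshgrid(np.arange(w),np.arange(h))
    p=cv2.undistortPoints(np.stack([u,v],-1).reshape(-1,1,2).astype(float),c['K'],c['D']).reshape(-1,2)
    z=c['z_map'].reshape(-1,1); return ((np.c_[p,np.ones(len(p))]*z-c['t'])@c['R']).reshape(h,w,3)
E
python3 - <<'E'
from h import *
for n in('side','top'):
    c=cap(n); save(c,n+'0.png'); np.savez('/tmp/'+n+'0.npz',**{k:c[k] for k in('frame','z_map','K','D','R','t')}); print(n,-c['R'].T@c['t'])
print(env.observe())
E
```

```text
side [0.20902738 0.65397151 0.82696661]
top [0.41730853 0.04132514 1.02177434]
{'time': 0.1, 'joint_pos': array([-1.42976996e+00,  4.86522459e-02,  9.77225850e-02,  1.62199499e+00,
        8.26289755e-06,  1.44300877e+00]), 'qd': array([-0.00057778, -0.00203881,  0.00464149, -0.00085089,  0.00124563,
       -0.0009839 ]), 'joint_efforts': array([ 2.09557118e-03, -3.39850152e+01,  3.20935178e+01,  1.57707185e-02,
       -1.30337135e-04, -9.89884654e-07]), 'eef_pos': array([ 0.13934476, -0.5055415 ,  0.20863097]), 'orientation': array([ 9.90980413e-01,  1.34002567e-01, -2.91271675e-06, -1.06416639e-03]), 'force': array([-0.43486533, -0.18268485, -0.98627581]), 'wrist_torque': array([ 0.05538819, -0.03062049, -0.03904612]), 'gripper_force': 0.0, 'opening': 0.08539493453770564}
```

View pics/top0.png

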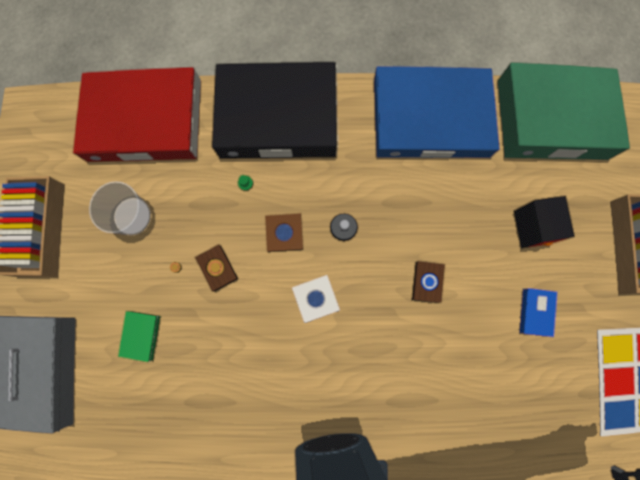

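View pics/side0.png

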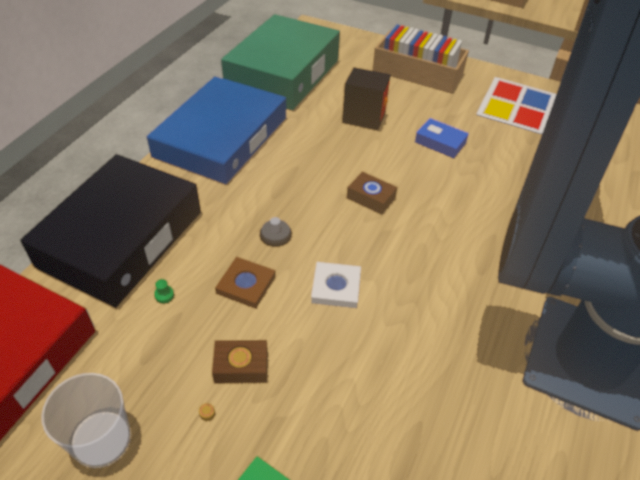

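Top view: the candidates for the gold block are the dark block with a large gold disc at (216,268) and a small loose gold disc at (175,267). The block at (216,268) fits: the larger disc sits in a dark block. Of the two plinths, white (316,298) is meant and brown (284,232) is the lookalike. The post stand is at (344,227) and the blue block at (429,282), which stays put.

```bash
python3 - <<'E'
from h import *
out={}
crop=[]
for n in('top','side'):
    c=dict(np.load('/tmp/%s0.npz'%n)); f=c['frame']; P=cloud(c); hsv=cv2.cvtColor(f,cv2.COLOR_RGB2HSV).astype(int); Hh,S,V=hsv[...,0],hsv[...,1],hsv[...,2]
    box={'top':dict(block=(190,235,245,300),plinth=(285,270,350,330),stand=(325,205,365,250)),'side':dict(block=(205,330,275,390),plinth=(305,255,370,312),stand=(255,210,298,250))}[n]
    for k,(a,b,d,e) in box.items():
        p=P[b:e,a:d]; z=p[...,2]; fr=f[b:e,a:d]
        lo,hi={'block':(.022,.045),'plinth':(.010,.03),'stand':(.005,.06)}[k]
        m=(z>lo)&(z<hi)
        q=p[m]; r=cv2.minAreaRect((q[:,:2]*1000).astype(np.float32))
        print(n,k,m.sum(),'z',np.percentile(q[:,2],[5,50,95]).round(4),'rect',np.round(r[0],1),np.round(r[1],1),round(r[2],1))
        if k=='stand':
            t=q[q[:,2]>.033]; print('  post pts',len(t),t.mean(0).round(4) if len(t) else '', t[:,2].max() if len(t) else'')
        if k=='plinth':
            s=hsv[b:e,a:d]; m2=(s[...,2]>150)&(s[...,1]<50)
            cs,_=cv2.findContours(m2.astype(np.uint8),cv2.RETR_CCOMP,cv2.CHAIN_APPROX_NONE); cs=sorted(cs,key=cv2.contourArea)[::-1][:3]
            for ct in cs:
                if len(ct)>5: 
                    el=cv2.fitEllipse(ct); w=plane(c,[np.array(el[0])+(a,b)],.018)[0]; print('  white contour',np.round(el,1) if 0 else el,w.round(4))
                    r=cv2.minAreaRect((plane(c,ct.reshape(-1,2)+(a,b),.018)[:,:2]*1000).astype(np.float32));print('   ',np.round(r[0],1),np.round(r[1],1),round(r[2],1))
        if k=='block':
            s=hsv[b:e,a:d]; m2=((s[...,2]>140)&(s[...,1]>150)&(s[...,0]<25)).astype(np.uint8)
            cs,_=cv2.findContours(m2,cv2.RETR_EXTERNAL,cv2.CHAIN_APPROX_NONE); ct=max(cs,key=cv2.contourArea); el=cv2.fitEllipse(ct); print('  gold',el,plane(c,[np.array(el[0])+(a,b)],.030).round(4))
    if n=='top': crop=cv2.resize(f[200:330,160:370],None,fx=3.8,fy=3.8,interpolation=cv2.INTER_CUBIC)
cv2.imwrite('pics/crop1.png',crop[...,::-1])
print(c['K'].round(0).tolist())
E
```

```text
top block 1091 z [0.0281 0.0318 0.035 ] rect [508.5 268.2] [85.4 60.3] 28.6
  gold ((25.06925392150879, 32.120582580566406), (14.364168167114258, 14.913320541381836), 11.936053276062012) [[0.5081 0.2682 0.03  ]]
top plinth 1381 z [0.012  0.018  0.0214] rect [440.8  52.3] [80.4 80.1] 19.5
  white contour ((30.38446807861328, 28.658952713012695), (42.58667755126953, 42.833465576171875), 146.02737426757812) [0.4399 0.0529 0.018 ]
    [440.1  53. ] [80.  79.6] 19.6
  white contour ((30.245634078979492, 28.329303741455078), (17.5281925201416, 18.387392044067383), 80.70435333251953) [0.4407 0.0532 0.018 ]
    [440.3  53.8] [38.6 36.4] 89.6
top stand 608 z [0.006  0.0164 0.0401] rect [602.8 -15.5] [80.4 75.2] 82.1
  post pts 69 [ 0.5984 -0.0104  0.0398] 0.04375676550457133
side block 1983 z [0.0264 0.0317 0.0344] rect [509.5 272.7] [85.  64.3] 28.4
  gold ((34.469818115234375, 26.834821701049805), (19.224260330200195, 21.956811904907227), 75.72795104980469) [[0.5095 0.2717 0.03  ]]
side plinth 1736 z [0.0118 0.0182 0.021 ] rect [441.6  56.3] [80.3 83.9] 19.5
  white contour ((31.076248168945312, 27.59942626953125), (42.582725524902344, 53.24357604980469), 94.53996276855469) [0.4408 0.0588 0.018 ]
    [441.3  57.8] [80.4 85. ] 19.6
  white contour ((31.05229377746582, 26.886306762695312), (15.934453964233398, 20.354162216186523), 93.24311828613281) [0.4415 0.0573 0.018 ]
    [441.6  56.6] [35.5 36.4] 64.6
side stand 696 z [0.0061 0.0166 0.0407] rect [598.2  -4.7] [59.9 62.1] 83.2
  post pts 90 [ 0.5984 -0.0051  0.0394] 0.043613715477781055
[[582.0, 0.0, 305.0], [0.0, 582.0, 237.0], [0.0, 0.0, 1.0]]
```

View pics/crop1.png

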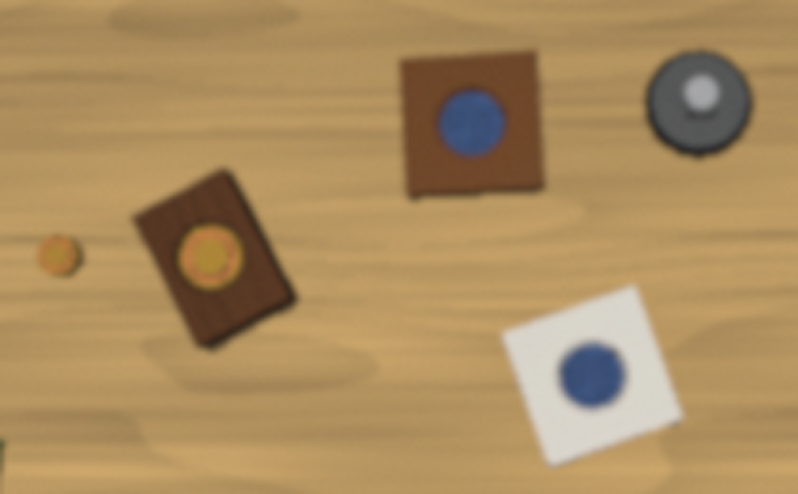

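The crop confirms it: the gold block (crop 210,257) holds the large capsule, the loose small disc (60,255) is a decoy, the white plinth (592,375) and post (700,92) are clear. Next I turn the tool, then travel over.

Request:
{"api": "send_rows", "payload": {"moves": "0 0 0 0 0 -8.4 8.54;0 0 0 0 0 -8.4 8.54;0 0 0 0 0 -8.4 8.54;0 0 0 0 0 -8.4 8.54;0 0 0 0 0 -8.4 8.54;0 0 0 0 0 -8.4 8.54;0 0 0 0 0 -8.4 8.54;0 0 0 0 0 -8.4 8.54;0 0 0 0 0 -8.4 8.54;0 0 0 0 0 -8.4 8.54", "squeeze": 80}}

```text
time: 1.1
eef_pos: [0.1394, -0.5058, 0.209]
orientation: [0.644, 0.765, 0.0, -0.001]
force: [0.5, 0.0, 1.1]
opening: 0.0851
gripper_force: 0.0
```

Request:
{"api": "send_rows", "payload": {"moves": "0 0 0 0 0 -8.4 8.54;0 0 0 0 0 -8.4 8.54;0 0 0 0 0 -8.4 8.54;0 0 0 0 0 -8.4 8.54;0 0 0 0 0 -8.4 8.54;0 0 0 0 0 -8.4 8.54;0 0 0 0 0 -8.4 8.54;0 0 0 0 0 -8.4 8.54;0 0 0 0 0 -8.4 8.54;0 0 0 0 0 -8.4 8.54"}}

```text
time: 2.1
eef_pos: [0.1393, -0.5057, 0.2089]
orientation: [-0.033, 0.999, 0.001, -0.0]
force: [1.3, 0.0, -0.2]
opening: 0.0853
gripper_force: 0.0
```

Request:
{"api": "send_rows", "payload": {"moves": "0 0 0 0 0 -8.4 8.54;0 0 0 0 0 -8.4 8.54;0 0 0 0 0 -8.4 8.54;-3.48 2.52 0 0 0 0 8.54;-3.48 2.52 0 0 0 0 8.54;-3.48 2.52 0 0 0 0 8.54;-3.48 2.52 0 0 0 0 8.54;-3.48 2.52 0 0 0 0 8.54;-3.48 2.52 0 0 0 0 8.54;-3.48 2.52 0 0 0 0 8.54"}}

```text
time: 3.1
eef_pos: [0.269, -0.2329, 0.2092]
orientation: [-0.247, 0.969, 0.0, 0.0]
force: [0.9, -0.0, 0.4]
opening: 0.0857
gripper_force: 0.0
```

Request:
{"api": "send_rows", "payload": {"moves": "-3.48 2.52 0 0 0 0 8.54;-3.48 2.52 0 0 0 0 8.54;-3.48 2.52 0 0 0 0 8.54;-3.48 2.52 0 0 0 0 8.54;-3.48 2.52 0 0 0 0 8.54;-3.48 2.52 0 0 0 0 8.54;-3.48 2.52 0 0 0 0 8.54;-3.48 2.52 0 0 0 0 8.54;-3.48 2.52 0 0 0 0 8.54;-3.48 2.52 0 0 0 0 8.54"}}

```text
time: 4.1
eef_pos: [0.4539, 0.155, 0.2092]
orientation: [-0.247, 0.969, -0.0, -0.0]
force: [1.2, 0.2, 1.3]
opening: 0.0858
gripper_force: 0.0
```

```bash
cat >> h.py <<'E'
from scipy.spatial.transform import Rotation as Ro
def to(p,yaw=None):
    s=env.observe(); R=Ro.from_quat(s['orientation']).as_matrix(); v=R.T@(np.array(p)-s['eef_pos'])*100
    print('t',round(s['time'],2),'pos',s['eef_pos'].round(4),'yaw',np.degrees(np.arctan2(R[1,0],R[0,0])).round(2),'tilt',np.degrees(np.arccos(-R[2,2])).round(2),'f',s['force'].round(1),'open',round(s['opening'],4),'gf',s['gripper_force'],'tool shift cm',v.round(2))
E
python3 - <<'E'
from h import *
to([.509,.270,.005])
for n,b in(('top',(325,205,365,250)),('side',(255,210,298,250))):
    c=dict(np.load('/tmp/%s0.npz'%n)); a,bb,d,e=b; g=cv2.cvtColor(c['frame'],cv2.COLOR_RGB2GRAY)[bb:e,a:d]
    m=(g>145).astype(np.uint8); hs=cv2.cvtColor(c['frame'],cv2.COLOR_RGB2HSV)[bb:e,a:d]; m&=(hs[...,1]<40).astype(np.uint8)
    print(n,m.sum(),plane(c,[np.argwhere(m)[:,::-1].mean(0)+(a,bb)],.040).round(4))
    m=(hs[...,1]<50).astype(np.uint8); cs,_=cv2.findContours(m,cv2.RETR_EXTERNAL,cv2.CHAIN_APPROX_NONE); ct=max(cs,key=cv2.contourArea)
    (x,y),r=cv2.minEnclosingCircle((plane(c,ct.reshape(-1,2)+(a,bb),.016)[:,:2]*1000).astype(np.float32)); print('foot',round(x,1),round(y,1),r)
E
```

```text
t 4.1 pos [0.4539 0.155  0.2092] yaw -151.37 tilt 0.04 f [1.2 0.2 1.3] open 0.0858 gf 0.0 tool shift cm [-10.36   7.45  20.41]
top 42 [[ 0.5985 -0.0098  0.04  ]]
foot 596.7 -9.5 28.598270416259766
side 46 [[ 0.5998 -0.0063  0.04  ]]
foot 601.2 -8.2 28.73190689086914
```

Request:
{"api": "send_rows", "payload": {"moves": "-3.48 2.5 0 0 0 0 8.54;-3.48 2.5 0 0 0 0 8.54;-3.4 2.45 0 0 0 0 8.54;0 0 4 0 0 0 8.54;0 0 4 0 0 0 8.54;0 0 4 0 0 0 8.54;0 0 3 0 0 0 8.54;0 0 0 0 0 0 8.54"}}

```text
time: 4.9
eef_pos: [0.5037, 0.2662, 0.0528]
orientation: [-0.247, 0.969, -0.001, -0.007]
force: [-0.7, -0.5, -0.4]
opening: 0.0856
gripper_force: 0.0
```

```bash
python3 - <<'E'
from h import *
to([.509,.270,.005])
c=cap('side');cv2.imwrite('pics/a.png',cv2.resize(c['frame'][300:420,160:340],None,fx=4,fy=4,interpolation=2)[...,::-1])
E
```

```text
t 4.9 pos [0.5037 0.2662 0.0528] yaw -151.39 tilt 0.77 f [-0.7 -0.5 -0.4] open 0.0856 gf 0.0 tool shift cm [-0.7   0.07  4.77]
```

View pics/a.png

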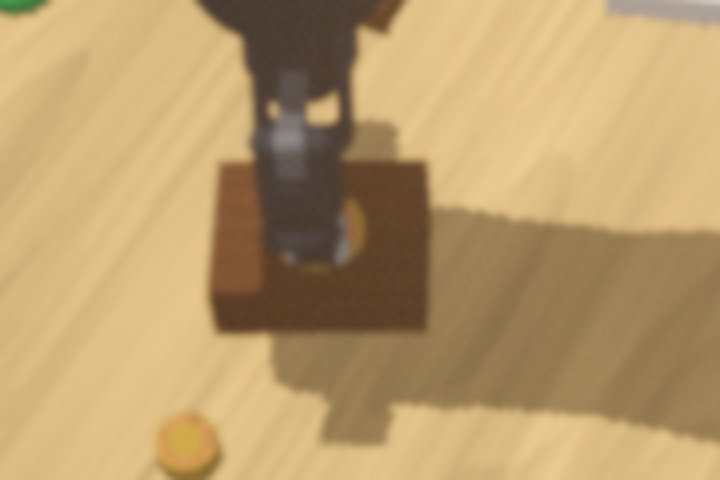

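The picture shows the open finger at (300,190), over the gold block and straddling it along its width; the loose disc at (187,443) is well clear. Tilt and height need to settle.

Request:
{"api": "send_rows", "payload": {"moves": "0 0 0 0 0 0 8.54;-0.5 0.1 0 0 0 0 8.54;0 0 0 0 0 0 8.54"}}

```text
time: 5.25
eef_pos: [0.5154, 0.2725, 0.0626]
orientation: [-0.247, 0.969, 0.0, 0.003]
force: [-0.8, 0.2, -0.4]
opening: 0.0854
gripper_force: 0.0
```

```bash
python3 - <<'E'
from h import *
to([.509,.270,.005])
E
```

```text
t 5.25 pos [0.5154 0.2725 0.0626] yaw -151.4 tilt 0.32 f [-0.8  0.2 -0.4] open 0.0854 gf 0.0 tool shift cm [0.72 0.09 5.75]
```

Request:
{"api": "send_rows", "payload": {"moves": "0.5 -0.1 0 0 0 0 8.54;0 0 1.5 0 0 0 8.54;0 0 1.5 0 0 0 8.54;0 0 1.2 0 0 0 8.54;0 0 0.8 0 0 0 8.54;0 0 0.4 0 0 0 8.54;0 0 0 0 0 0 8.54;0 0 0 0 0 0 8.54"}}

```text
time: 6.05
eef_pos: [0.5093, 0.2683, 0.006]
orientation: [-0.247, 0.969, 0.0, 0.0]
force: [-0.5, -0.5, -0.6]
opening: 0.0851
gripper_force: 0.0
```

```bash
python3 - <<'E'
from h import *
to([.509,.270,.005])
E
```

```text
t 6.05 pos [0.5093 0.2683 0.006 ] yaw -151.4 tilt 0.03 f [-0.5 -0.5 -0.6] open 0.0851 gf 0.0 tool shift cm [-0.05  0.16  0.1 ]
```

Request:
{"api": "send_rows", "payload": {"moves": "0 0.1 0 0 0 0 5;0 0 0 0 0 0 5;0 0 0 0 0 0 5;0 0 0 0 0 0 5;0 0 0 0 0 0 5;0 0 0 0 0 0 5"}}

```text
time: 6.65
eef_pos: [0.5098, 0.2696, 0.0074]
orientation: [-0.247, 0.969, 0.0, 0.001]
force: [-1.2, -0.6, 5.2]
opening: 0.05
gripper_force: 2.9
```

```bash
python3 - <<'E'
from h import *
to([.509,.270,.005])
c=cap('top')
P=cloud(c);
for n in('top','side'):
    c=cap(n); P=cloud(c); a,b,d,e={'top':(180,220,255,310),'side':(195,320,285,400)}[n]; f=c['frame'][b:e,a:d]; hs=cv2.cvtColor(f,cv2.COLOR_RGB2HSV)
    p=P[b:e,a:d]; m=(p[...,2]>.02)&(p[...,2]<.038)&(hs[...,1]>70); q=p[m]; r=cv2.minAreaRect((q[:,:2]*1000).astype(np.float32)); print(n,m.sum(),r)
E
```

```text
t 6.65 pos [0.5098 0.2696 0.0074] yaw -151.4 tilt 0.17 f [-1.2 -0.6  5.2] open 0.05 gf 2.884469583223108 tool shift cm [0.05 0.07 0.24]
top 475 ((508.01800537109375, 267.85186767578125), (84.69335174560547, 59.484954833984375), 28.252941131591797)
side 1279 ((509.45611572265625, 272.2016906738281), (85.08732604980469, 63.707645416259766), 27.758760452270508)
```

```bash
python3 - <<'E'
from h import *
a=cap('side');b=cap('top')
i=cv2.resize(a['frame'][300:420,160:340],(600,400),interpolation=2);j=cv2.resize(b['frame'][220:320,150:300],(600,400),interpolation=2)
cv2.imwrite('pics/b.png',cv2.resize(np.hstack([i,j]),(800,267))[...,::-1] if 0 else np.vstack([i,j])[:, :][...,::-1][:, :][0:800:1][::2,::1] if 0 else cv2.resize(np.vstack([i,j]),(450,600))[...,::-1])
E
```

```text
(no output)
```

View pics/b.png

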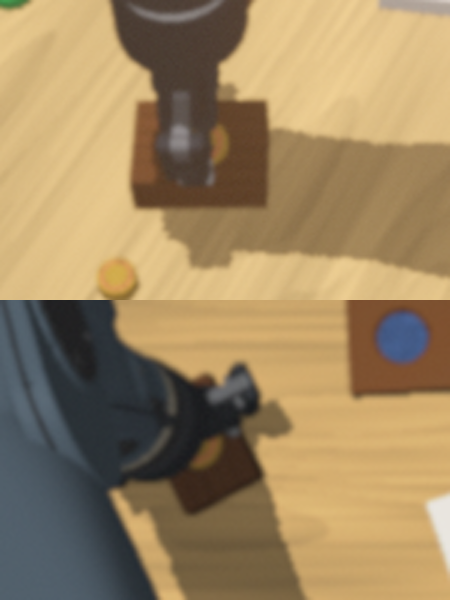

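```bash
python3 - <<'E'
from h import *
c=cap('side');P=cloud(c)
for u in (222,236,243,255):
  for v in range(350,392,4): print(u,v,P[v,u].round(3),c['frame'][v,u])
E
```

```text
222 350 [0.539 0.275 0.032] [126  84  56]
222 354 [0.534 0.282 0.035] [96 68 49]
222 358 [0.491 0.334 0.133] [93 73 62]
222 362 [0.528 0.293 0.032] [94 67 45]
222 366 [0.525 0.299 0.031] [105  72  46]
222 370 [0.52  0.306 0.033] [112  76  48]
222 374 [0.518 0.309 0.028] [95 65 41]
222 378 [0.519 0.31  0.016] [92 63 40]
222 382 [0.519 0.312 0.006] [112  83  53]
222 386 [0.517 0.316 0.001] [222 191 134]
222 390 [0.513 0.322 0.002] [230 198 139]
236 350 [0.494 0.297 0.099] [86 74 64]
236 354 [0.476 0.321 0.136] [98 87 84]
236 358 [0.473 0.326 0.135] [96 87 83]
236 362 [0.473 0.328 0.128] [78 66 55]
236 366 [0.476 0.325 0.11 ] [75 59 48]
236 370 [0.482 0.319 0.085] [77 62 51]
236 374 [0.499 0.3   0.029] [83 62 46]
236 378 [0.5   0.3   0.016] [92 63 40]
236 382 [0.502 0.299 0.   ] [107  79  50]
236 386 [0.498 0.305 0.001] [153 126  82]
236 390 [ 0.495  0.31  -0.001] [155 127  85]
243 350 [0.485 0.293 0.1  ] [77 62 49]
243 354 [0.484 0.295 0.092] [89 71 52]
243 358 [0.483 0.298 0.087] [81 65 51]
243 362 [0.482 0.301 0.08 ] [87 66 55]
243 366 [0.478 0.307 0.082] [89 76 67]
243 370 [0.474 0.312 0.081] [98 87 81]
243 374 [0.49  0.294 0.027] [100  79  65]
243 378 [0.49  0.295 0.016] [93 63 41]
243 382 [0.491 0.295 0.002] [108  81  51]
243 386 [0.488 0.3   0.001] [149 123  82]
243 390 [ 0.485  0.306 -0.001] [148 121  80]
255 350 [0.493 0.251 0.034] [99 68 43]
255 354 [0.49  0.257 0.032] [98 68 42]
255 358 [0.486 0.263 0.032] [96 67 42]
255 362 [0.482 0.27  0.032] [97 67 42]
255 366 [0.479 0.275 0.032] [93 64 40]
255 370 [0.476 0.281 0.031] [96 67 42]
255 374 [0.473 0.286 0.028] [92 64 39]
255 378 [0.473 0.287 0.019] [93 63 39]
255 382 [0.474 0.287 0.004] [109  81  49]
255 386 [0.472 0.291 0.   ] [154 125  84]
255 390 [0.468 0.297 0.   ] [152 123  82]
```

```bash
python3 - <<'E'
from h import *
to([.509,.270,.005]); print(env.observe()['joint_pos'].round(3))
c=cap('top');P=cloud(c)
for v in range(236,272,4): print(v,[(u,)+tuple((P[v,u]*1000).astype(int)) for u in range(202,242,5)])
j=cv2.resize(c['frame'][215:300,160:275],None,fx=6.9,fy=6.9,interpolation=2); cv2.imwrite('pics/c.png',j[...,::-1])
E
```

```text
t 6.95 pos [0.5099 0.2696 0.0074] yaw -151.4 tilt 0.18 f [-0.2  0.   5.5] open 0.0502 gf 2.884307750937296 tool shift cm [0.06 0.08 0.24]
[ 0.37   0.229 -0.106  1.233  0.    -0.129]
236 [(202, np.int64(580), np.int64(306), np.int64(0)), (207, np.int64(580), np.int64(295), np.int64(0)), (212, np.int64(580), np.int64(283), np.int64(1)), (217, np.int64(580), np.int64(272), np.int64(0)), (222, np.int64(580), np.int64(260), np.int64(0)), (227, np.int64(580), np.int64(249), np.int64(0)), (232, np.int64(580), np.int64(238), np.int64(0)), (237, np.int64(580), np.int64(227), np.int64(-1))]
240 [(202, np.int64(539), np.int64(250), np.int64(214)), (207, np.int64(571), np.int64(294), np.int64(0)), (212, np.int64(571), np.int64(283), np.int64(0)), (217, np.int64(571), np.int64(272), np.int64(0)), (222, np.int64(571), np.int64(260), np.int64(0)), (227, np.int64(571), np.int64(249), np.int64(0)), (232, np.int64(571), np.int64(238), np.int64(0)), (237, np.int64(571), np.int64(227), np.int64(0))]
244 [(202, np.int64(525), np.int64(238), np.int64(260)), (207, np.int64(534), np.int64(244), np.int64(201
[... 2114 characters left out ...]
np.int64(234), np.int64(202)), (217, np.int64(500), np.int64(231), np.int64(174)), (222, np.int64(507), np.int64(236), np.int64(106)), (227, np.int64(512), np.int64(238), np.int64(49)), (232, np.int64(517), np.int64(237), np.int64(0)), (237, np.int64(517), np.int64(226), np.int64(0))]
268 [(202, np.int64(486), np.int64(240), np.int64(246)), (207, np.int64(489), np.int64(239), np.int64(216)), (212, np.int64(491), np.int64(235), np.int64(195)), (217, np.int64(506), np.int64(263), np.int64(29)), (222, np.int64(505), np.int64(252), np.int64(33)), (227, np.int64(505), np.int64(241), np.int64(35)), (232, np.int64(507), np.int64(234), np.int64(13)), (237, np.int64(508), np.int64(225), np.int64(4))]
```

View pics/c.png

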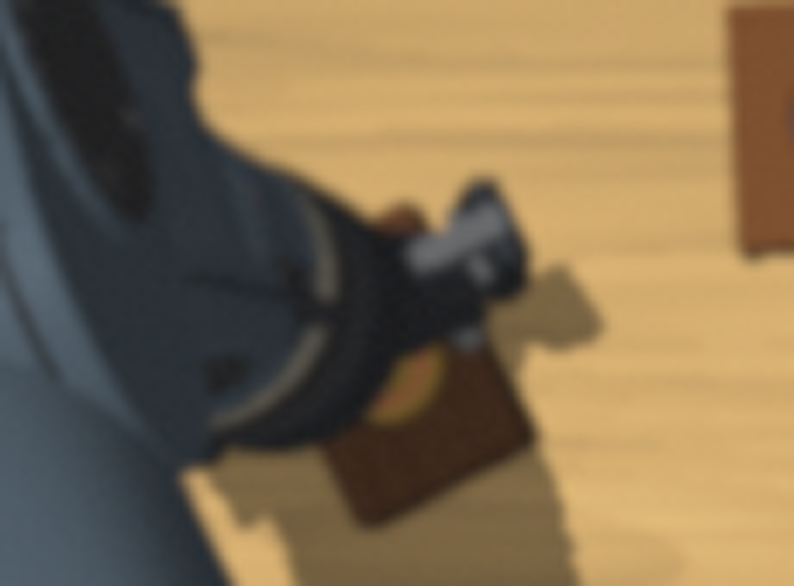

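The view shows the fingers standing on the block's top (closed to 50 mm < 60 mm, about 5 N up), so the fingertips are higher than the stated TCP. I'll reopen and feel downward.

Request:
{"api": "send_rows", "payload": {"moves": "0 0 -1 0 0 0 8.54;0 0 0 0 0 0 8.54;0 0 0 0 0 0 8.54;0 0 0 0 0 0 8.54;0 0 0 0 0 0 8.54;0 0 0.5 0 0 0 8.54;0 0 0.5 0 0 0 8.54;0 0 0.2 0 0 0 8.54;0 0 0 0 0 0 8.54"}}

```text
time: 7.9
eef_pos: [0.5078, 0.2688, 0.0027]
orientation: [-0.247, 0.969, -0.0, -0.001]
force: [-0.5, 0.6, -0.3]
opening: 0.0854
gripper_force: 0.0
```

Request:
{"api": "send_rows", "payload": {"moves": "0 0 0.2 0 0 0 8.54;0 0 0.2 0 0 0 8.54;0 0 0 0 0 0 8.54"}}

```text
time: 8.2
eef_pos: [0.5084, 0.269, -0.0005]
orientation: [-0.247, 0.969, -0.0, -0.0]
force: [-0.3, -1.0, 0.2]
opening: 0.0852
gripper_force: 0.0
```

Request:
{"api": "send_rows", "payload": {"moves": "0 0 0.4 0 0 0 8.54;0 0 0.4 0 0 0 8.54;0 0 0 0 0 0 8.54"}}

```text
time: 8.5
eef_pos: [0.5078, 0.2688, -0.0093]
orientation: [-0.247, 0.969, -0.0, -0.001]
force: [-0.9, -0.7, -0.4]
opening: 0.0853
gripper_force: 0.0
```

```bash
python3 - <<'E'
from h import *
to([.509,.270,.005])
c=cap('side');P=cloud(c)
for u in (228,234,240,246):
  print(u,[(v,)+tuple((P[v,u]*1000).astype(int).tolist()) for v in range(356,394,3)])
i=cv2.resize(c['frame'][310:400,180:315],None,fx=5.5,fy=5.5,interpolation=2); cv2.imwrite('pics/d.png',i[...,::-1])
E
```

```text
t 8.5 pos [ 0.5078  0.2688 -0.0093] yaw -151.4 tilt 0.09 f [-0.9 -0.7 -0.4] open 0.0853 gf 0.0 tool shift cm [-0.16  0.05 -1.43]
228 [(356, 486, 325, 129), (359, 483, 329, 129), (362, 482, 332, 127), (365, 482, 333, 120), (368, 481, 335, 116), (371, 482, 335, 107), (374, 482, 337, 102), (377, 481, 339, 97), (380, 482, 339, 88), (383, 483, 339, 78), (386, 509, 310, 0), (389, 506, 315, 0), (392, 503, 319, 0)]
234 [(356, 479, 321, 129), (359, 475, 327, 132), (362, 475, 329, 127), (365, 474, 330, 122), (368, 474, 331, 116), (371, 475, 331, 107), (374, 475, 332, 100), (377, 479, 328, 82), (380, 477, 332, 81), (383, 475, 336, 80), (386, 486, 323, 41), (389, 497, 312, 2), (392, 494, 316, 2)]
240 [(356, 472, 317, 128), (359, 469, 322, 130), (362, 468, 324, 125), (365, 467, 325, 120), (368, 467, 327, 115), (371, 467, 327, 107), (374, 467, 329, 102), (377, 467, 330, 95), (380, 469, 329, 82), (383, 467, 332, 80), (386, 479, 319, 39), (389, 489, 306, 0), (392, 487, 311, 0)]
246 [(356, 477, 297, 95), (359, 476, 299, 91), (362, 495, 274, 29), (365, 493, 278, 27), (368, 489, 284, 31), (371, 487, 289, 31), (374, 485, 291, 27), (377, 485, 292, 19), (380, 478, 303, 33), (383, 487, 293, 0), (386, 483, 298, 1), (389, 481, 302, 0), (392, 479, 306, 0)]
```

View pics/d.png

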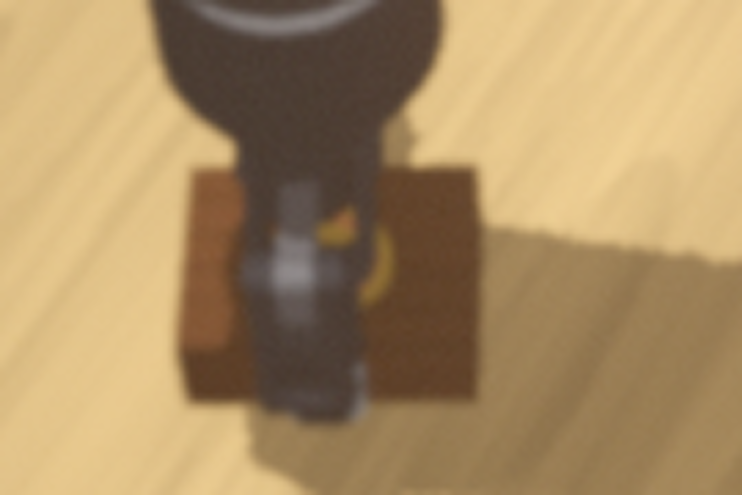

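In this view the finger pad tip (360,390) ends about 30 mm above the table, while TCP reads −9 mm. The tips really are further back than the reading, so I keep feeling down.

Request:
{"api": "send_rows", "payload": {"moves": "0 0 0.4 0 0 0 8.54;0 0 0.4 0 0 0 8.54;0 0 0 0 0 0 8.54"}}

```text
time: 8.85
eef_pos: [0.5079, 0.2688, -0.0172]
orientation: [-0.247, 0.969, -0.0, -0.001]
force: [0.7, -0.4, 0.1]
opening: 0.0853
gripper_force: 0.0
```

Request:
{"api": "send_rows", "payload": {"moves": "0 0 0.3 0 0 0 8.54;0 0 0 0 0 0 8.54"}}

```text
time: 9.05
eef_pos: [0.5082, 0.2689, -0.0198]
orientation: [-0.247, 0.969, -0.0, -0.0]
force: [-0.3, -0.6, 0.3]
opening: 0.0856
gripper_force: 0.0
```

```bash
python3 - <<'E'
from h import *
to([.509,.270,.005]); print(env.grip_point_offset)
E
```

```text
t 9.05 pos [ 0.5082  0.2689 -0.0198] yaw -151.4 tilt 0.05 f [-0.3 -0.6  0.3] open 0.0856 gf 0.0 tool shift cm [-0.12  0.06 -2.48]
0.0187
```

Request:
{"api": "send_rows", "payload": {"moves": "0 0 0 0 0 0 7;0 0 0 0 0 0 6.4;0 0 0 0 0 0 5;0 0 0 0 0 0 5;0 0 0 0 0 0 5;0 0 0 0 0 0 5"}}

```text
time: 9.65
eef_pos: [0.5091, 0.2694, -0.0186]
orientation: [-0.247, 0.969, 0.0, 0.001]
force: [-0.6, 0.2, 4.9]
opening: 0.0589
gripper_force: 89.1
```

Request:
{"api": "send_rows", "payload": {"moves": "0 0 -1 0 0 0 5;0 0 -2 0 0 0 5;0 0 -2 0 0 0 5;0 0 -1.5 0 0 0 5;0.4 -2 0 0 0 0 5;0.7 -3.5 0 0 0 0 5;0.8 -4 0 0 0 0 5;0.8 -4 0 0 0 0 5;0.8 -4 0 0 0 0 5;0.8 -4 0 0 0 0 5"}}

```text
time: 10.65
eef_pos: [0.5731, 0.0581, 0.045]
orientation: [-0.247, 0.969, 0.0, -0.001]
force: [0.4, -0.3, -4.2]
opening: 0.0584
gripper_force: 88.2
```

Request:
{"api": "send_rows", "payload": {"moves": "0.7 -3.5 0 0 0 0 5;0.4 -2.2 0 0 0 0 5;0.2 -1.5 0 0 0 0 5;0 0 0 0 0 0 5;0 0 0 0 0 0 5;0 0 0 0 0 0 5"}}

```text
time: 11.25
eef_pos: [0.5961, -0.0083, 0.0454]
orientation: [-0.248, 0.969, 0.001, -0.0]
force: [-0.4, 0.7, -3.4]
opening: 0.0584
gripper_force: 88.2
```

```bash
python3 - <<'E'
from h import *
to([.599,-.008,.025])
E
```

```text
t 11.25 pos [ 0.5961 -0.0083  0.0454] yaw -151.31 tilt 0.08 f [-0.4  0.7 -3.4] open 0.0584 gf 88.15066337585449 tool shift cm [-0.27 -0.12  2.04]
```

Request:
{"api": "send_rows", "payload": {"moves": "0.23 -0.12 0 0 0 0 5;0 0 0.8 0 0 0 5;0 0 0.8 0 0 0 5;0 0 0.5 0 0 0 5;0 0 0.2 0 0 0 5;0 0 0 0 0 0 5;0 0 0.2 0 0 0 5;0 0 0 0 0 0 5"}}

```text
time: 12.05
eef_pos: [0.5957, -0.0119, 0.0211]
orientation: [-0.247, 0.969, -0.0, 0.0]
force: [-0.6, 0.8, -2.2]
opening: 0.0583
gripper_force: 88.3
```

```bash
python3 - <<'E'
from h import *
to([.599,-.008,.0205]);print(env.observe()['wrist_torque'].round(2))
E
```

```text
t 12.05 pos [ 0.5957 -0.0119  0.0211] yaw -151.4 tilt 0.04 f [-0.6  0.8 -2.2] open 0.0583 gf 88.30206513404846 tool shift cm [-0.48  0.19  0.06]
[ 0.03  0.03 -0.01]
```

Request:
{"api": "send_rows", "payload": {"moves": "0 0 0.2 0 0 0 5;0 0 0.1 0 0 0 5;0 0 0 0 0 0 5"}}

```text
time: 12.35
eef_pos: [0.5955, -0.0115, 0.0183]
orientation: [-0.247, 0.969, 0.0, 0.0]
force: [-1.7, 1.2, -3.7]
opening: 0.0588
gripper_force: 88.3
```

```bash
python3 - <<'E'
from h import *
to([.599,-.008,.0205]);print(env.observe()['wrist_torque'].round(2))
E
```

```text
t 12.35 pos [ 0.5955 -0.0115  0.0183] yaw -151.39 tilt 0.06 f [-1.7  1.2 -3.7] open 0.0588 gf 88.25446486473083 tool shift cm [-0.48  0.13 -0.22]
[ 0.31  0.17 -0.01]
```

Request:
{"api": "send_rows", "payload": {"moves": "0 0 0.2 0 0 0 5;0 0 0 0 0 0 5"}}

```text
time: 12.55
eef_pos: [0.5947, -0.0117, 0.0144]
orientation: [-0.247, 0.969, 0.0, -0.001]
force: [0.5, 1.0, -3.9]
opening: 0.059
gripper_force: 88.2
```

```bash
python3 - <<'E'
from h import *
to([.599,-.008,.0205]);print(env.observe()['wrist_torque'].round(2))
E
```

```text
t 12.55 pos [ 0.5947 -0.0117  0.0144] yaw -151.39 tilt 0.08 f [ 0.5  1.  -3.9] open 0.059 gf 88.2302176952362 tool shift cm [-0.55  0.12 -0.61]
[0.2  0.04 0.03]
```

Request:
{"api": "send_rows", "payload": {"moves": "0 0 0.2 0 0 0 5;0 0 0.2 0 0 0 5;0 0 0 0 0 0 5"}}

```text
time: 12.85
eef_pos: [0.5949, -0.0116, 0.0112]
orientation: [-0.247, 0.969, 0.0, -0.0]
force: [-1.4, 1.0, -2.6]
opening: 0.0585
gripper_force: 88.4
```

Request:
{"api": "send_rows", "payload": {"moves": "0 0 0.2 0 0 0 5;0 0 0.1 0 0 0 5;0 0 0 0 0 0 5"}}

```text
time: 13.15
eef_pos: [0.5952, -0.0116, 0.0098]
orientation: [-0.247, 0.969, 0.0, 0.0]
force: [-4.2, 2.7, 4.4]
opening: 0.0582
gripper_force: 89.0
```

```bash
python3 - <<'E'
from h import *
to([.599,-.008,.0205]);print(env.observe()['wrist_torque'].round(2))
E
```

```text
t 13.15 pos [ 0.5952 -0.0116  0.0098] yaw -151.38 tilt 0.03 f [-4.2  2.7  4.4] open 0.0582 gf 89.04113531112671 tool shift cm [-0.5   0.13 -1.07]
[0.56 1.01 0.06]
```

Request:
{"api": "send_rows", "payload": {"moves": "0.04 0.08 0.1 0 0 0 5;0 0 0.15 0 0 0 5;0 0 0 0 0 0 5"}}

```text
time: 13.45
eef_pos: [0.5955, -0.0112, 0.0073]
orientation: [-0.247, 0.969, -0.0, 0.001]
force: [-4.0, 2.5, 4.9]
opening: 0.0588
gripper_force: 89.1
```

Request:
{"api": "send_rows", "payload": {"moves": "0 0 0.15 0 0 0 5;0 0 0.1 0 0 0 5;0 0 0 0 0 0 5"}}

```text
time: 13.75
eef_pos: [0.5955, -0.0113, 0.0043]
orientation: [-0.247, 0.969, -0.0, 0.001]
force: [-2.0, 2.4, 4.6]
opening: 0.0585
gripper_force: 89.1
```

```bash
python3 - <<'E'
from h import *
to([.599,-.008,.0205]);print(env.observe()['wrist_torque'].round(2))
E
```

```text
t 13.75 pos [ 0.5955 -0.0113  0.0043] yaw -151.4 tilt 0.11 f [-2.   2.4  4.6] open 0.0585 gf 89.14645314216614 tool shift cm [-0.47  0.12 -1.62]
[ 0.55  0.44 -0.01]
```

Request:
{"api": "send_rows", "payload": {"moves": "0 0.04 0.15 0 0 0 5;0 0 0.15 0 0 0 5;0 0 0.1 0 0 0 5;0 0 0 0 0 0 5"}}

```text
time: 14.15
eef_pos: [0.5939, -0.0115, -0.002]
orientation: [-0.247, 0.969, -0.0, -0.001]
force: [1.4, -0.2, -3.2]
opening: 0.0585
gripper_force: 88.3
```

Request:
{"api": "send_rows", "payload": {"moves": "0 0 0.1 0 0 0 5;0 0 0.1 0 0 0 5;0 0 0 0 0 0 5"}}

```text
time: 14.45
eef_pos: [0.5939, -0.0113, -0.0027]
orientation: [-0.247, 0.969, -0.0, -0.001]
force: [-0.4, -1.5, -2.8]
opening: 0.0584
gripper_force: 88.4
```

Request:
{"api": "send_rows", "payload": {"moves": "0 0 0.1 0 0 0 5;0 0 0.1 0 0 0 5;0 0 0 0 0 0 5"}}

```text
time: 14.75
eef_pos: [0.5941, -0.0112, -0.0036]
orientation: [-0.247, 0.969, -0.0, -0.0]
force: [-4.1, -0.9, 2.6]
opening: 0.0586
gripper_force: 89.0
```

```bash
python3 - <<'E'
from h import *
to([.599,-.008,.0205]);print(env.observe()['wrist_torque'].round(2))
E
```

```text
t 14.75 pos [ 0.5941 -0.0112 -0.0036] yaw -151.41 tilt 0.04 f [-4.1 -0.9  2.6] open 0.0586 gf 88.9559268951416 tool shift cm [-0.58  0.05 -2.41]
[-0.07  0.7   0.03]
```

Request:
{"api": "send_rows", "payload": {"moves": "0 0 0.1 0 0 0 5;0 0 0.1 0 0 0 5;0 0 0 0 0 0 5"}}

```text
time: 15.05
eef_pos: [0.5942, -0.0112, -0.0046]
orientation: [-0.247, 0.969, -0.0, -0.0]
force: [-6.1, -0.1, 7.7]
opening: 0.0585
gripper_force: 89.7
```

```bash
python3 - <<'E'
from h import *
to([.599,-.008,.0205]);print(env.observe()['wrist_torque'].round(2))
c=cap('side'); P=cloud(c); hs=cv2.cvtColor(c['frame'],cv2.COLOR_RGB2HSV)
b=(slice(190,260),slice(230,320)); p=P[b]; h=hs[b]; m=(h[...,2]>120)&(h[...,1]>140)&(h[...,0]<25)&(p[...,2]>.03)&(p[...,2]<.09)
q=p[m]; print('gold',m.sum(),q.mean(0).round(4) if m.sum() else '',np.percentile(q[:,2],[10,50,90]).round(4) if m.sum() else '')
i=cv2.resize(c['frame'][170:275,215:335],None,fx=5.5,fy=5.5,interpolation=2); cv2.imwrite('pics/e.png',i[...,::-1])
E
```

```text
t 15.05 pos [ 0.5942 -0.0112 -0.0046] yaw -151.4 tilt 0.03 f [-6.1 -0.1  7.7] open 0.0585 gf 89.65749621391296 tool shift cm [-0.58  0.05 -2.51]
[-0.09  1.33  0.05]
gold 14 [0.63   0.0065 0.0471] [0.0456 0.0467 0.0484]
```

View pics/e.png

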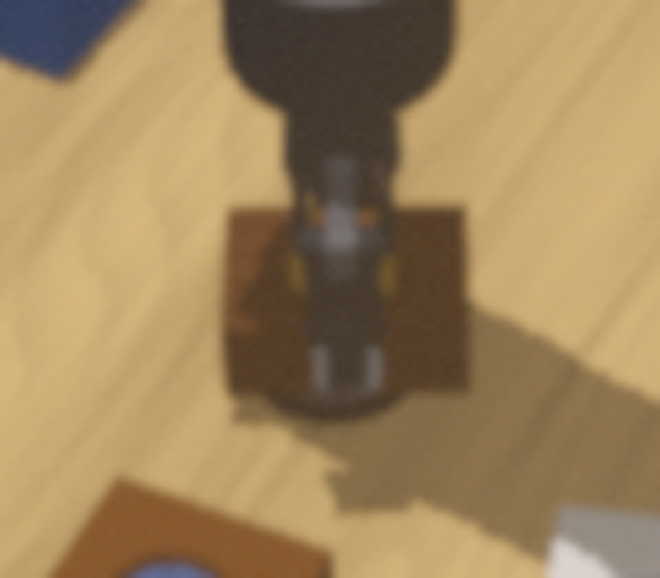

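The block is seated on the foot: it sits on the round foot at (340,400), with the gold capsule rim standing out on both sides of the finger at (297,275) and (387,275). Now I relieve the load and release.

Request:
{"api": "send_rows", "payload": {"moves": "0.1 0 -0.1 0 0 0 5;0 0 0 0 0 0 5;0 0 0 0 0 0 8.54;0 0 0 0 0 0 8.54;0 0 0 0 0 0 8.54;0 0 0 0 0 0 8.54;0 0 0 0 0 0 8.54"}}

```text
time: 15.8
eef_pos: [0.5935, -0.0115, -0.0056]
orientation: [-0.247, 0.969, 0.0, -0.0]
force: [0.3, -0.2, 0.3]
opening: 0.0858
gripper_force: 0.0
```

Request:
{"api": "send_rows", "payload": {"moves": "-0.1 0 -1 0 0 0 8.54;0 0 -2.5 0 0 0 8.54;0 0 -2.5 0 0 0 8.54;0 0 0 0 0 0 4.4;0 0 0 0 0 0 4.4;0 0 0 0 0 0 4.4;0 0 0 0 0 0 4.4", "squeeze": 30}}

```text
time: 16.5
eef_pos: [0.5933, -0.0109, 0.0532]
orientation: [-0.247, 0.969, 0.001, -0.001]
force: [-0.5, -0.1, 0.1]
opening: 0.0438
gripper_force: 0.0
```

```bash
python3 - <<'E'
from h import *
to([.5942,-.0112,.028])
c=cap('side'); P=cloud(c); hs=cv2.cvtColor(c['frame'],cv2.COLOR_RGB2HSV)
b=(slice(190,260),slice(230,320)); p=P[b]; h=hs[b]; m=(h[...,1]>90)&(h[...,0]<25)&(p[...,2]>.043)&(p[...,2]<.053)
q=p[m]; print('blocktop z',np.median(q[:,2]).round(4),cv2.minAreaRect((q[:,:2]*1000).astype(np.float32)))
A=np.c_[q[:,:2],np.ones(len(q))]; print('plane',np.linalg.lstsq(A,q[:,2],rcond=None)[0].round(3))
m=(h[...,2]>110)&(h[...,1]>110)&(h[...,0]<25)&(p[...,2]>.054)&(p[...,2]<.068);q=p[m];print('gold',m.sum(),np.median(q,0) if m.sum() else '')
E
```

```text
t 16.5 pos [ 0.5933 -0.0109  0.0532] yaw -151.4 tilt 0.16 f [-0.5 -0.1  0.1] open 0.0438 gf 0.0 tool shift cm [-0.07 -0.08  2.52]
blocktop z 0.048 ((594.7665405273438, -8.798057556152344), (83.99585723876953, 64.76321411132812), 28.347150802612305)
plane [ 0.007 -0.008  0.044]
gold 81 [0.59228951 0.00213321 0.05947206]
```

Request:
{"api": "send_rows", "payload": {"moves": "-0.05 -0.05 0 0 0 0 4.4;0 0 0.7 0 0 0 4.4;0 0 0.6 0 0 0 4.4;0 0 0.4 0 0 0 4.4;0 0 0.2 0 0 0 4.4;0 0 0 0 0 0 4.4;0 0 0 0 0 0 4.4"}}

```text
time: 17.25
eef_pos: [0.5951, -0.0112, 0.0358]
orientation: [-0.247, 0.969, -0.0, 0.0]
force: [0.0, -0.2, 0.6]
opening: 0.0436
gripper_force: 0.0
```

Request:
{"api": "send_rows", "payload": {"moves": "0 0 0.2 0 0 0 4.4;0 0 0.1 0 0 0 4.4;0 0 0 0 0 0 4.4"}}

```text
time: 17.55
eef_pos: [0.595, -0.0112, 0.0326]
orientation: [-0.247, 0.969, 0.0, -0.0]
force: [-0.9, -0.4, 0.1]
opening: 0.0436
gripper_force: 0.0
```

Request:
{"api": "send_rows", "payload": {"moves": "0 0 0.2 0 0 0 4.4;0 0 0 0 0 0 4.4;0 0 0 0 0 0 4.4"}}

```text
time: 17.85
eef_pos: [0.595, -0.0112, 0.0306]
orientation: [-0.247, 0.969, 0.0, -0.0]
force: [0.1, -0.4, 1.2]
opening: 0.044
gripper_force: 0.0
```

Request:
{"api": "send_rows", "payload": {"moves": "0 0 0.2 0 0 0 4.4;0 0 0 0 0 0 4.4;0 0 0 0 0 0 4.4"}}

```text
time: 18.15
eef_pos: [0.595, -0.0112, 0.0286]
orientation: [-0.247, 0.969, 0.0, -0.0]
force: [0.1, 0.2, -0.9]
opening: 0.0439
gripper_force: 0.0
```

Request:
{"api": "send_rows", "payload": {"moves": "0 0 0.15 0 0 0 4.4;0 0 0 0 0 0 4.4;0 0 0 0 0 0 4.4"}}

```text
time: 18.45
eef_pos: [0.595, -0.0112, 0.0271]
orientation: [-0.247, 0.969, 0.0, -0.0]
force: [0.8, -0.3, -0.9]
opening: 0.044
gripper_force: 0.0
```

Request:
{"api": "send_rows", "payload": {"moves": "0 0 0.15 0 0 0 4.4;0 0 0 0 0 0 4.4;0 0 0 0 0 0 4.4"}}

```text
time: 18.75
eef_pos: [0.595, -0.0112, 0.0256]
orientation: [-0.247, 0.969, 0.0, -0.0]
force: [-0.2, -0.0, 0.6]
opening: 0.0436
gripper_force: 0.0
```

Request:
{"api": "send_rows", "payload": {"moves": "0 0 0.15 0 0 0 4.4;0 0 0 0 0 0 4.4;0 0 0 0 0 0 4.4"}}

```text
time: 19.05
eef_pos: [0.595, -0.0112, 0.0241]
orientation: [-0.247, 0.969, 0.0, -0.0]
force: [-1.0, -0.6, 0.0]
opening: 0.044
gripper_force: 0.0
```

Request:
{"api": "send_rows", "payload": {"moves": "0 0 0.15 0 0 0 4.4;0 0 0 0 0 0 4.4;0 0 0 0 0 0 4.4"}}

```text
time: 19.35
eef_pos: [0.5953, -0.0112, 0.0233]
orientation: [-0.247, 0.969, -0.0, 0.0]
force: [-0.6, 0.4, 2.9]
opening: 0.0441
gripper_force: 1.5
```

Request:
{"api": "send_rows", "payload": {"moves": "0 0 -0.3 0 0 0 4.4;0 0 0 0 0 0 4.4;0 0 0 0 0 0 3;0 0 0 0 0 0 3;0 0 0 0 0 0 3;0 0 0 0 0 0 3", "squeeze": 30}}

```text
time: 19.95
eef_pos: [0.5951, -0.0113, 0.0257]
orientation: [-0.247, 0.969, -0.0, 0.0]
force: [-0.1, 0.1, 0.8]
opening: 0.0348
gripper_force: 29.8
```

```bash
python3 - <<'E'
from h import *
to([.441,.055,.060]);print(env.observe()['wrist_torque'].round(2))
E
```

```text
t 19.95 pos [ 0.5951 -0.0113  0.0257] yaw -151.4 tilt 0.01 f [-0.1  0.1  0.8] open 0.0348 gf 29.758050441741943 tool shift cm [10.36 13.2  -3.43]
[-0.05 -0.03 -0.01]
```

Request:
{"api": "send_rows", "payload": {"moves": "0 0 -0.5 0 0 0 3;0 0 -1 0 0 0 3;0 0 -1.5 0 0 0 3;0 0 -1.5 0 0 0 3;0 0 0 0 0 0 3;1 1.2 0 0 0 0 3;2 2.5 0 0 0 0 3;2.5 3.2 0 0 0 0 3;2.5 3.2 0 0 0 0 3;1.6 2.2 0 0 0 0 3"}}

```text
time: 20.95
eef_pos: [0.4494, 0.0516, 0.0706]
orientation: [-0.247, 0.969, 0.0, -0.001]
force: [0.3, -0.4, 0.3]
opening: 0.0346
gripper_force: 30.0
```

Request:
{"api": "send_rows", "payload": {"moves": "0.76 0.9 0 0 0 0 3;0 0 0 0 0 0 3;0 0 0 0 0 0 3;0 0 0 0 0 0 3;0 0 0 0 0 0 3"}}

```text
time: 21.45
eef_pos: [0.442, 0.0546, 0.0708]
orientation: [-0.247, 0.969, -0.0, 0.0]
force: [-0.5, -0.3, -0.2]
opening: 0.0345
gripper_force: 30.1
```

```bash
python3 - <<'E'
from h import *
to([.441,.055,.0257])
for n in('top','side'):
    c=cap(n);P=cloud(c);hs=cv2.cvtColor(c['frame'],cv2.COLOR_RGB2HSV)
    h=hs;m=(h[...,2]>90)&(h[...,1]>110)&(h[...,0]<28)&(P[...,2]>.055)&(P[...,2]<.12)&(abs(P[...,0]-.44)<.05)&(abs(P[...,1]-.055)<.06)
    q=P[m];print(n,m.sum())
    if m.sum(): 
        print(np.percentile(q,[2,50,98],axis=0).round(4)); 
        ux=np.array([-.878,-.479]); s=(q[:,:2]-[.441,.055])@ux; print('tool x range',np.percentile(s,[1,99]).round(4))
    a,b,d,e=(260,240,380,340) if n=='top' else (280,210,400,310)
    if n=='side': I=cv2.resize(c['frame'][b:e,a:d],None,fx=3.3,fy=3.3,interpolation=2)
    else: J=cv2.resize(c['frame'][b:e,a:d],None,fx=3.3,fy=3.3,interpolation=2)
cv2.imwrite('pics/f.png',np.hstack([J,I])[...,::-1])
E
```

```text
t 21.45 pos [0.442  0.0546 0.0708] yaw -151.45 tilt 0.03 f [-0.5 -0.3 -0.2] open 0.0345 gf 30.060555338859558 tool shift cm [0.07 0.09 4.51]
top 0
side 90
[[0.4431 0.0496 0.0878]
 [0.4525 0.0679 0.1045]
 [0.4599 0.0766 0.1169]]
tool x range [-0.0203 -0.0082]
```

View pics/f.png

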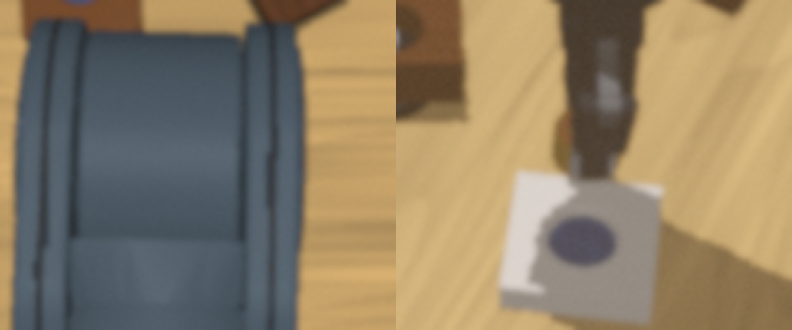

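The side view (right half) shows the capsule held between the fingers at (565,140), above the empty white-plinth socket at (580,240). The top view is blocked by the arm.

Request:
{"api": "send_rows", "payload": {"moves": "0.07 0.09 0 0 0 0 3;0 0 1.5 0 0 0 3;0 0 2 0 0 0 3;0 0 1.5 0 0 0 3;0 0 0.8 0 0 0 3;0 0 0.5 0 0 0 3;0 0 0 0 0 0 3;0 0 0 0 0 0 3"}}

```text
time: 22.35
eef_pos: [0.4405, 0.0555, 0.0084]
orientation: [-0.247, 0.969, -0.0, 0.001]
force: [0.2, -0.8, -0.2]
opening: 0.0345
gripper_force: 30.1
```

Request:
{"api": "send_rows", "payload": {"moves": "0 0 0.2 0 0 0 3;0 0 0.1 0 0 0 3;0 0 0 0 0 0 3"}}

```text
time: 22.65
eef_pos: [0.4401, 0.0555, 0.0049]
orientation: [-0.247, 0.969, -0.0, 0.0]
force: [0.1, -0.1, -1.2]
opening: 0.0345
gripper_force: 30.1
```

Request:
{"api": "send_rows", "payload": {"moves": "0 0 0.15 0 0 0 3;0 0 0 0 0 0 3;0 0 0 0 0 0 3"}}

```text
time: 22.95
eef_pos: [0.4403, 0.0553, 0.0033]
orientation: [-0.247, 0.969, -0.0, 0.0]
force: [0.9, -0.9, -1.9]
opening: 0.0344
gripper_force: 30.0
```

```bash
python3 - <<'E'
from h import *
to([.441,.055,-.002]);print(env.observe()['wrist_torque'].round(2))
E
```

```text
t 22.95 pos [0.4403 0.0553 0.0033] yaw -151.41 tilt 0.06 f [ 0.9 -0.9 -1.9] open 0.0344 gf 30.002046525478363 tool shift cm [-0.05 -0.06  0.53]
[-0.24 -0.16  0.01]
```

Request:
{"api": "send_rows", "payload": {"moves": "0 0 0.1 0 0 0 3;0 0 0 0 0 0 3;0 0 0 0 0 0 3"}}

```text
time: 23.25
eef_pos: [0.4402, 0.0553, 0.0023]
orientation: [-0.247, 0.969, -0.0, 0.0]
force: [1.2, -1.3, -0.5]
opening: 0.0346
gripper_force: 30.0
```

Request:
{"api": "send_rows", "payload": {"moves": "0 0 0.1 0 0 0 3;0 0 0 0 0 0 3;0 0 0 0 0 0 3"}}

```text
time: 23.55
eef_pos: [0.4402, 0.0553, 0.0013]
orientation: [-0.247, 0.969, -0.0, 0.0]
force: [1.6, -1.6, 0.3]
opening: 0.0348
gripper_force: 30.1
```

```bash
python3 - <<'E'
from h import *
to([.441,.055,-.002]);print(env.observe()['wrist_torque'].round(2))
E
```

```text
t 23.55 pos [0.4402 0.0553 0.0013] yaw -151.41 tilt 0.04 f [ 1.6 -1.6  0.3] open 0.0348 gf 30.063893795013428 tool shift cm [-0.06 -0.07  0.33]
[-0.54 -0.28 -0.05]
```

Request:
{"api": "send_rows", "payload": {"moves": "-0.02 -0.07 0 0 0 0 3;0 0 0.1 0 0 0 3;0 0 0 0 0 0 3;0 0 0 0 0 0 3"}}

```text
time: 23.95
eef_pos: [0.4402, 0.0552, -0.0]
orientation: [-0.247, 0.969, 0.0, -0.0]
force: [2.1, -2.1, -0.2]
opening: 0.0346
gripper_force: 30.0
```

Request:
{"api": "send_rows", "payload": {"moves": "0 0 0.1 0 0 0 3;0 0 0 0 0 0 3;0 0 0 0 0 0 3"}}

```text
time: 24.25
eef_pos: [0.4402, 0.0551, -0.001]
orientation: [-0.247, 0.969, 0.0, -0.0]
force: [1.0, -0.8, -1.6]
opening: 0.0341
gripper_force: 30.0
```

Request:
{"api": "send_rows", "payload": {"moves": "0 0 0.1 0 0 0 3;0 0 0 0 0 0 3;0 0 0 0 0 0 3"}}

```text
time: 24.55
eef_pos: [0.4403, 0.0552, -0.0015]
orientation: [-0.247, 0.969, 0.0, -0.0]
force: [-1.7, -0.5, 2.8]
opening: 0.0342
gripper_force: 30.3
```

```bash
python3 - <<'E'
from h import *
to([.441,.055,-.002]);print(env.observe()['wrist_torque'].round(2))
E
```

```text
t 24.55 pos [ 0.4403  0.0552 -0.0015] yaw -151.39 tilt 0.02 f [-1.7 -0.5  2.8] open 0.0342 gf 30.328567028045654 tool shift cm [-0.05 -0.05  0.05]
[-0.05  0.26 -0.03]
```

Request:
{"api": "send_rows", "payload": {"moves": "0 0 0.1 0 0 0 3;0 0 0 0 0 0 3;0 0 0 0 0 0 3"}}

```text
time: 24.85
eef_pos: [0.4403, 0.0552, -0.0016]
orientation: [-0.247, 0.969, 0.0, -0.0]
force: [-3.7, -0.6, 7.7]
opening: 0.0345
gripper_force: 30.9
```

Request:
{"api": "send_rows", "payload": {"moves": "0 0 -0.1 0 0 0 3;0 0 0 0 0 0 6;0 0 0 0 0 0 6;0 0 0 0 0 0 6;0 0 0 0 0 0 6;0 0 -1.5 0 0 0 6;0 0 -4 0 0 0 6;0 0 -4 0 0 0 6;0 0 -4 0 0 0 6"}}

```text
time: 25.75
eef_pos: [0.4399, 0.0551, 0.1342]
orientation: [-0.247, 0.969, 0.0, -0.0]
force: [0.9, -0.6, -0.6]
opening: 0.0599
gripper_force: 0.0
```

Request:
{"api": "send_rows", "payload": {"moves": "4 0 -2 0 0 0 6;4 0 0 0 0 0 6;4 0 0 0 0 0 6;4 0 0 0 0 0 6;4 0 0 0 0 0 6;0 0 0 0 0 0 6;0 0 0 0 0 0 6;0 0 0 0 0 0 6"}}

```text
time: 26.55
eef_pos: [0.2655, -0.0406, 0.1533]
orientation: [-0.247, 0.969, -0.0, 0.0]
force: [0.6, -0.1, 0.6]
opening: 0.0602
gripper_force: 0.0
```

```bash
python3 - <<'E'
from h import *
to([.441,.055,-.002])
for n in('side','top'):
    c=cap(n);P=cloud(c);hs=cv2.cvtColor(c['frame'],cv2.COLOR_RGB2HSV)
    near=lambda x,y,r:(abs(P[...,0]-x)<r)&(abs(P[...,1]-y)<r)
    for k,x,y,zl,zh in(('caps',.441,.055,.026,.045),('plinth',.441,.055,.010,.0235),('block',.594,-.011,.040,.055)):
        q=P[near(x,y,.06)&(P[...,2]>zl)&(P[...,2]<zh)]
        if len(q)<10: print(n,k,len(q));continue
        r=cv2.minAreaRect((q[:,:2]*1000).astype(np.float32)); co=np.linalg.lstsq(np.c_[q[:,:2],np.ones(len(q))],q[:,2],rcond=None)[0]
        print(n,k,len(q),'z',np.median(q[:,2]).round(4),np.round(r[0],1),np.round(r[1],1),'slope',co[:2].round(3))
    a,b,d,e=(270,200,380,320) if n=='top' else (230,180,370,320)
    im=cv2.resize(c['frame'][b:e,a:d],(400,int(400*(e-b)/(d-a))),interpolation=2)[:400]
    if n=='side': I=im
    else: J=im
cv2.imwrite('pics/g.png',np.hstack([J,I])[...,::-1])
E
```

```text
t 26.55 pos [ 0.2655 -0.0406  0.1533] yaw -151.38 tilt 0.05 f [ 0.6 -0.1  0.6] open 0.0602 gf 0.0 tool shift cm [-1.998e+01 -1.000e-02  1.554e+01]
side caps 294 z 0.0329 [441.6  57.6] [33.6 37.1] slope [ 0.02  -0.055]
side plinth 1424 z 0.0185 [441.8  55.6] [80.1 85.8] slope [ 0.005 -0.015]
side block 1036 z 0.0477 [595.2  -9.6] [84.2 66.4] slope [ 0.01  -0.021]
top caps 223 z 0.033 [441.1  53.6] [33.9 33.9] slope [ 0.018 -0.018]
top plinth 1171 z 0.0185 [440.9  52.1] [80.4 80.3] slope [0.002 0.004]
top block 914 z 0.0478 [594.4 -12.9] [84.6 61. ] slope [ 0.    -0.009]
```

View pics/g.png

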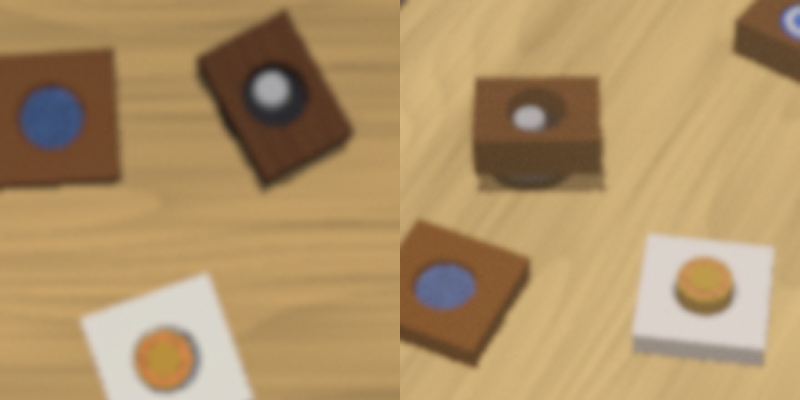

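The capsule stands level in the white socket (165,358 in the top view), 14.5 mm above the plinth top where 14 mm is expected. The empty block is level on the stand, with the post showing through at (270,90), and the robot is clear.

```bash
python3 -c "
from station import env
print(env.finish_job())"
```

```text
the job is handed in; nothing more can be done
None
```

The job is handed in after about 27 s of the 72 s allowed: the last camera check showed the block level and fully down over the post and the gold capsule in the white plinth's socket, no verdict came back, and I did not re-measure the other items at the end.

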